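# Hang the bread sign on the rail over its price card

### The arm

A 6-joint arm with a two-finger parallel gripper is mounted at the origin on a cart in front of the work surface, level with it; the furniture and walls round the work are solid. World frame = base frame: x ahead of the robot, y to its left, z up, the work surface at z = 0. Lengths are in mm, angles in degrees, forces in N, time in s.
With the tool pointing down it reaches from about 300 to 850 mm from the base axis. Payload 4.2 kg.
Tool frame: the origin (TCP) lies midway between the tips of the shut fingers; the grasp point (between the pads) lies env.hold_point_z behind it (env.hold_point_z is the distance from the TCP to the grasp point, in mm); z points along the fingers, y is the line along which they close (so a half turn about z gives the same grasp; the last joint's range is limited). The gripper opens to 91 mm and grips with 3 to 60 N. Pads are 32 mm wide; open, the fingers measure 118 mm over their backs; the gripper's body (76 mm by 178 mm) begins 60 mm behind the grasp point.
Start: joints at [-68.984, 18.312, 89.639, -0, 72.044, -1.146], TCP at [216.91, -532.535, 213.976] pointing down, gripper open.
Joint ranges: [-177.97, 177.97], [-48.28, 115.42], [12.27, 149.76], [-77.06, 257.06], [2.81, 150.46], [-146.56, 146.56]. Speed limits (degrees/s): [147.25, 147.25, 180, 180, 180, 180].

### API

Orientations are given as [roll, pitch, yaw] about the fixed x, y, z axes, in that order (R = Rz(yaw) Ry(pitch) Rx(roll)).
In Python, from workcell import env, viewer, spotter gives the robot as it stands.
- The arm moves only by the tool apply_moves, never from a script. Its arguments are lists of equal length, an entry for each row: "delta_pos": the shift along the world's x, y, z normalised to -1 to 1, where 1 is 120 mm, a list of three; "rot": the turn, a rotation vector about the world's x, y, z normalised to -1 to 1, where 1 is 1.5 rad, a list of three; "hand": the opening, from 0 (shut) to 1 (fully open). A call has 1 to 10 rows; each row is the pose to reach, as a shift and turn from the pose commanded when the call began; what a row does not reach only later rows make up. A row lasts 1/12 s, in which the tool goes at most 41.7 mm and 7.16 degrees, less where a joint would pass 70% of its speed; a pose out of reach is approached as far as the arm can. A call with a number of a shift or a turn outside -1 to 1 is refused whole. A call with a gripper value outside its range is refused whole. The fingers move at their own pace and stop on an object; "newtons" is the grip in N (left out, the last holds). Time passes only in rows, so rows that repeat a pose let the fingers close. It gives the time, the measured TCP pose, the force, the opening and the grip force at its end, in the units of the state.
- env.state(): the state, without advancing time (a new reading comes with each control period).
- viewer.grab_frame(name): name is "side" or "top" or "wrist"; returns a dict with "pixels" (400x640x3 uint8, red, green, blue), "camera_matrix" (3x3 intrinsics, pixels), "R" (3x3) and "t" (3): a world point X has camera coordinates R X + t; the wrist camera has in their place "mount" (4x4, takes a point from camera to tool coordinates, whose origin is the TCP and whose axes are the flange's). Camera axes: x right, y down, z forward; pixel columns grow to the right and rows downward; lengths in mm; the calibration is good to about 2 mm. The wrist camera is an equidistant fisheye: a pixel r from the principal point sees the ray r / f radians off the axis. A picture is of the moment at which its call begins: read the wrist's pose just before it. There is no depth.
- env.job_done(): hands the job in; it is judged then, once.
Trained networks look in a picture, given as the dict that the camera call returned (one of the last four; its "shot" number tells which), for a name from the list of things; names that differ only in an ending like _2 or _b are one class to them, and where a whole thing is asked for, a point or a joint stands for the part that bears it (a point fixed in the world has none). Each returns a list of dicts, best first, with "score" (0 to 1); they miss things now and then, are a little off and sometimes report something else, mostly with a low value. They report only what shows in the picture. A call takes as long as a camera call. They do not tell look-alikes from the thing itself.
- spotter.trace(picture, query): "mask" (400x640 bool, what is visible of it) and "box" ([centre column, centre row, width, height] in pixels, round what is visible of it).
- spotter.landmark_of(picture, query): "position" ([column, row] in pixels: a listed point, or the origin of a listed thing).
The state is a dict: "time_s": time; "qpos": joint angles; "qvel": joint speeds; "effort": joint torques, N m; "ee_pos": TCP position; "ee_rot": TCP orientation; "force": force on the tool from outside, world axes, zero at the start; "torque": the same for the moment, N m; "gripper_width": finger opening in mm; "gripper_force": force on a finger pad.
Only numpy, scipy, OpenCV 4.12 (cv2) and the standard library are available. Lean on these libraries where they do the work, as an engineer would, in place of code of your own. Each camera call takes 0.05 s, during which the arm holds its last target. There are 200 camera calls.

### The job

Take the wooden hanging sign out of its stand and lay it on the table on its back, hook pointing up, and let go of it. Then pick it up by the tab above its hook, hook it onto the rail near the rail's left end and, keeping it hooked, slide it along until it hangs centred over the price card under the rail. Leave the jars, the tin, the bell and everything else where they are.

Things in the scene. Friction and masses are not known exactly. Their poses are not given: they have to be found in the camera images.
- hang_sign: hanging sign: light wooden bar 160 mm long with a steel hook on the middle of one side, about 0.2 kg; starts upright on its end in the stand. Origin: centre of that end. z along the bar (0 to 160); x the way the hook sticks out. Bar 40 along x (back at -20, hook side at +20), 34 along y. Lying hook up: origin 20 above the table, x up, z level. It topples when pushed high at the hook side
- sign_tab (a point): centre of the wooden grip tab on the hook's crown, at x 88, y 0, z 80 in the sign's frame (same axes). The tab spans x 70 to 106 mm, is 12 thick along y and 26 wide along z
- sign_seat (a point): middle of the crown's underside, where the rail bears: x 64, y 0, z 80 in the sign's frame (same axes). Hook: strap 22 wide along z (69 to 91): neck x 18 to 68 at y -15 to -10; crown x 64 to 70 across; lip x 46 to 70 at y +10 to +15. A rod enters from the +y side between bar (x 20) and lip end (x 46), then lies in a seat 20 wide, 18 deep under the crown
- sign_stand: storage stand, fixed: wooden block 67 x 61 x 36 tall on a 100 x 94 x 5 foot, with a pocket in the top, 47 x 41 and 30 deep (floor 6 above the table). Origin: centre of its underside. The sign's axes in it agree with its own within 0.02 rad; the hook sticks out roughly to the robot's right. The table left of the stand, x 0.43 to 0.51 m and y -0.13 to 0.26 m, is clear
- rail_mid (a point): middle of the rail's axis, 184 mm above the table. Fixed steel rod, 12 mm in diameter, along this point's y (y to the robot's left, x away from it, z up). Two 20 mm square posts at y -230 and +230, tops 201 above the table, feet 90 deep, carry it: a hanging sign's middle can travel from y -140 to +140. Near the left end means y above +60
- mark_card: price card under the rail, fixed: brown card in a wooden foot, 68 wide along its y, 28 deep along x, 85 tall. Origin: centre of its underside, straight below the rail, 10 to 100 right of the rail's middle; axes as the rail's within 0.1 rad. The sign's middle goes over its middle; a hanging sign clears it by about 20
- tin: bystander: tomato tin, 57 in diameter, 72 tall, loose; origin centre of its underside
- spice_jar: bystander: spice jar, 42 in diameter, 96 tall, loose; origin centre of its underside
- jam_jar: bystander: jam jar, 62 in diameter, 86 tall, loose; origin centre of its underside
- bell: bystander: counter bell, 76 in diameter, 56 tall, loose; origin centre of its underside
Not all that is in view belongs to the job. Leave any turquoise look-alike of the mark_card alone.

How it is judged:
By the outcome, as a careful person would: the job done as asked, in the order asked, and still so for the second after the job is handed in, with the robot touching nothing.
It also fails if it takes over 64 s, if anything falls off the work surface, if the arm or the gripper's body presses on something with over 40 N, if the wrist force passes 120 N, or if a joint passes its speed limit or range.

## Working session

There is one attempt and no reset: what is moved stays moved. The work goes in short steps, Python scripts to look and compute and a tool call to move; the robot and the scene stay as the last step left them, time stands still between calls to the robot, and variables do not carry over. Pictures are saved under pics/ and viewed, at most 10 in all, crops included, and the job is handed in when it is done.

Besides the shell and the picture viewer there is one more tool, called as name(argument=value, ...) on one line, values as JSON. apply_moves: Moves the arm, as the interface text tells. Its arguments: {"type":"object","properties":{"delta_pos":{"type":"array"},"rot":{"type":"array"},"hand":{"type":"array"},"newtons":{"type":"number"}},"required":["delta_pos","rot","hand"]}

```bash
mkdir -p pics; ls; cat > h.py <<'E'
import numpy as np, cv2
from workcell import env, viewer, spotter
def ray(p,uv):
    K=p["camera_matrix"]; R=np.array(p["R"]);t=np.array(p["t"])
    d=R.T@(np.linalg.inv(K)@[uv[0],uv[1],1.]); return -R.T@t,d
def onz(p,uv,z):
    c,d=ray(p,uv); return c+d*(z-c[2])/d[2]
def proj(p,X):
    q=np.array(p["R"])@np.array(X)+np.array(p["t"]); u=np.array(p["camera_matrix"])@q; return u[:2]/u[2]
def tri(obs):
    A=np.zeros((3,3));b=np.zeros(3)
    for c,d in obs:
        d=d/np.linalg.norm(d);M=np.eye(3)-np.outer(d,d);A+=M;b+=M@c
    X=np.linalg.solve(A,b); 
    return X,[np.linalg.norm((np.eye(3)-np.outer(d,d)/(d@d))@(X-c)) for c,d in obs]
def save(p,n): cv2.imwrite('pics/'+n,cv2.cvtColor(p["pixels"],cv2.COLOR_RGB2BGR))
E
python3 - <<'E'
from h import *
s=env.state();print({k:np.round(v,2) for k,v in s.items()},env.hold_point_z)
P={n:viewer.grab_frame(n) for n in("side","top")}
for n,p in P.items():
    save(p,n+'0.png')
    c,_=ray(p,(320,200)); print(n,c.round())
names=["hang_sign","sign_tab","sign_seat","sign_stand","rail_mid","mark_card","tin","spice_jar","jam_jar","bell"]
for q in names:
    o={}
    for n,p in P.items():
        o[n]=spotter.landmark_of(p,q)[:3]
        print(q,n,[(np.round(x["position"]),round(x["score"],2)) for x in o[n]],end=' ')
    if o["side"] and o["top"]:
        X,e=tri([ray(P[n],o[n][0]["position"]) for n in P]);print("XYZ",X.round(1),np.round(e,1))
    else:print()
E
```

```text
pics
{'time_s': np.float64(0.0), 'qpos': array([-68.99,  18.35,  89.71,   0.  ,  72.04,  -1.14]), 'qvel': array([0.02, 0.01, 0.1 , 0.02, 0.02, 0.05]), 'effort': array([ -0.  , -41.25, -23.2 ,   0.07,   0.05,  -0.  ]), 'ee_pos': array([ 216.71, -532.06,  213.11]), 'ee_rot': array([-179.9 ,   -0.  ,   22.16]), 'force': array([-0.16, -0.06,  0.54]), 'torque': array([ 0.02, -0.01,  0.03]), 'gripper_force': np.float64(0.0), 'gripper_width': np.float64(90.98)} 18.8
side [862. 598. 806.]
top [ 432.  -36. 1601.]
hang_sign side [(array([304., 176.]), 0.95)] hang_sign top [(array([380., 217.]), 0.54)] XYZ [ 476.8 -285.3    6.1] [3. 3.]
sign_tab side [(array([289., 146.]), 0.78)] sign_tab top [(array([405., 215.]), 0.77)] XYZ [ 486.9 -362.2   76.4] [2.9 2.9]
sign_seat side [(array([294., 148.]), 0.89)] sign_seat top [(array([402., 215.]), 0.82)] XYZ [ 481.  -348.4   77.3] [2. 2.]
sign_stand side [(array([306., 175.]), 0.61)] sign_stand top [(array([381., 217.]), 0.75), (array([297., 170.]), 0.33)] XYZ [ 475.5 -283.8   10.8] [6.7 6.7]
rail_mid side [(array([302., 206.]), 0.75)] rail_mid top [(array([296., 174.]), 0.68)] XYZ [613.9   7.4 184.3] [4.5 4.5]
mark_card side [(array([332., 203.]), 0.72), (array([296., 247.]), 0.67)] mark_card top [(array([337., 231.]), 0.61), (array([306., 184.]), 0.52)] XYZ [ 439.9 -135.3   -3. ] [8.9 8.9]
tin side [(array([426., 335.]), 0.88), (array([308., 222.]), 0.24)] tin top [(array([208., 229.]), 0.84)] XYZ [449.4 329.6  -3.6] [2.9 2.9]
spice_jar side [(array([309., 224.]), 0.61)] spice_jar top [(array([328., 202.]), 0.68)] XYZ [ 539.5 -101.8  -15.1] [1.6 1.6]
jam_jar side [(array([266., 176.]), 0.77), (array([296., 249.]), 0.66)] jam_jar top [(array([398., 190.]), 0.63)] XYZ [ 578.4 -358.2  -15.5] [0.9 0.9]
bell side [(array([283., 153.]), 0.6), (array([307., 176.]), 0.38)] bell top [(array([416., 210.]), 0.73)] XYZ [ 498.4 -409.3   19.9] [2.4 2.4]
```

```bash
python3 - <<'E'
import cv2,numpy as np
a=cv2.imread('pics/side0.png');b=cv2.imread('pics/top0.png')
c=cv2.resize(b[140:260,190:450],None,fx=3,fy=3)
cv2.imwrite('pics/t.png',c)
cv2.imwrite('pics/s.png',cv2.resize(a[90:390,190:490],None,fx=2,fy=2))
E
```

```text
(no output)
```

View pics/t.png

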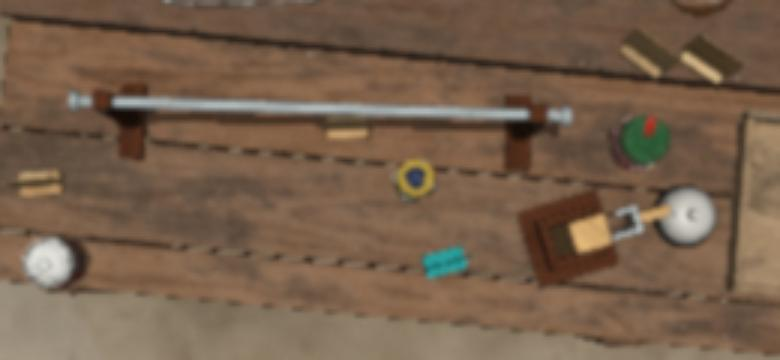

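View pics/s.png

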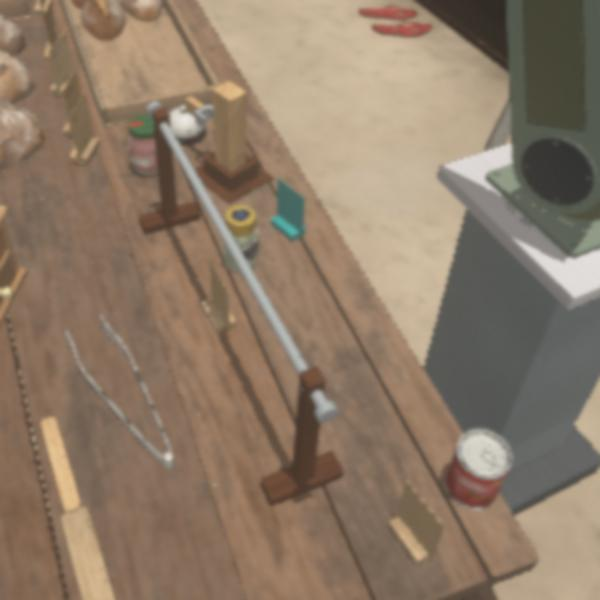

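The top crop shows two brown cards, at about (306,183) and (203,201), and a turquoise one at (338,228), all in full-frame pixels. The mark_card must be the one at (306,183): it is brown and lies straight under the rail. The turquoise card is the look-alike and the far-left card isn't under the rail. The sign stands upright at (386,217), with its hook pointing right towards the bell at (418,212). The rail runs from (214,173) to (380,179).

```bash
python3 - <<'E'
from h import *
P={n:viewer.grab_frame(n) for n in("side","top")}
t=P["top"];s=P["side"]
for a in [(214,173.3),(380,178.7)]: print("rail end",onz(t,a,184).round())
g=t["pixels"].astype(int);pts=[]
for u in range(245,362,3):
    col=g[166:186,u].sum(1)*1.0; w=np.clip(col-col.max()*.75,0,None); pts.append((u,166+(w*np.arange(20)).sum()/w.sum()))
X=np.array([onz(t,a,184)[:2] for a in pts]); f=np.polyfit(X[:,1],X[:,0],1);r=X[:,0]-np.polyval(f,X[:,1]);print("rail x=",f,"std",r.std())
# rail mid from post tops
for a in [(190+103/3,140+100/3),(190+538/3,140+114/3)]: print("post",onz(t,a,201).round())
print("card", tri([ray(s,(296,247)),ray(t,(306,184))]))
for n,p in P.items():
  for q in ("mark_card",):
    for m in spotter.trace(p,q)[:4]: print(n,q,np.round(m["box"]),round(m["score"],2))
m=spotter.trace(t,"sign_stand")[0]; c,_=cv2.findContours(m["mask"].astype(np.uint8),0,1); c=max(c,key=cv2.contourArea);print("stand rect",cv2.minAreaRect(c), m["score"])
r=cv2.boxPoints(cv2.minAreaRect(c));print([onz(t,a,5)[:2].round() for a in r])
W=viewer.grab_frame("wrist");save(W,"w0.png");print(W["camera_matrix"],W["mount"])
E
```

```text
rail end [623. 267. 184.]
rail end [ 597. -261.  184.]
rail x= [4.85861769e-02 6.10771565e+02] std 1.9644500520218098
post [620. 231. 201.]
post [ 598. -225.  201.]
card (array([608.63527008, -25.39935823,  -1.79319446]), [np.float64(5.23985863453074), np.float64(5.2398586345306)])
side mark_card [296. 240.  19.  30.] 0.6
top mark_card [306. 183.  18.   9.] 0.56
stand rect ((378.42706298828125, 219.3665771484375), (26.009580612182617, 27.679920196533203), 72.6459732055664) 0.79
[array([ 503., -219.]), array([ 530., -315.]), array([ 441., -340.]), array([ 413., -245.])]
[[309.70691629   0.         323.46441306]
 [  0.         309.70691629 198.61584581]
 [  0.           0.           1.        ]] [[-4.31144938e-04 -9.56935459e-01 -2.90300433e-01  8.17770692e+01]
 [ 9.99999674e-01 -2.14478697e-04 -7.78168067e-04 -6.12939352e-01]
 [ 6.82393358e-04 -2.90300674e-01  9.56935240e-01 -1.70167177e+02]
 [ 0.00000000e+00  0.00000000e+00  0.00000000e+00  1.00000000e+00]]
```

```bash
cat >> h.py <<'E'
from scipy.spatial.transform import Rotation as Ro
def toolR(y,z):
    y=np.array(y,float);z=np.array(z,float);z/=np.linalg.norm(z);y-=z*(y@z);y/=np.linalg.norm(y)
    return np.column_stack([np.cross(y,z),y,z])
def plan(tcp,R):
    s=env.state();R0=Ro.from_euler('xyz',s["ee_rot"],degrees=True)
    d=(np.array(tcp)-s["ee_pos"])/120; r=(Ro.from_matrix(R)*R0.inv()).as_rotvec()/1.5
    print("t",round(s["time_s"],1),"tcp",s["ee_pos"].round(1),"rpy",s["ee_rot"].round(1),"dpos",d.round(3),"rot",r.round(3),"w",round(s["gripper_width"],1),"F",s["force"].round(1),"q",s["qpos"].round())
def wuv(W,s,uv):
    K=W["camera_matrix"];v=np.array([(uv[0]-K[0,2])/K[0,0],(uv[1]-K[1,2])/K[1,1]]);th=np.linalg.norm(v)
    d=np.array([*(v/th*np.sin(th)),np.cos(th)]);M=np.array(W["mount"]);R=Ro.from_euler('xyz',s["ee_rot"],degrees=True).as_matrix()
    return R@M[:3,3]+s["ee_pos"],R@M[:3,:3]@d
def wproj(W,s,X):
    M=np.array(W["mount"]);R=Ro.from_euler('xyz',s["ee_rot"],degrees=True).as_matrix()
    q=M[:3,:3].T@(R.T@(np.array(X,float)-s["ee_pos"])-M[:3,3]);rr=np.hypot(q[0],q[1]);th=np.arctan2(rr,q[2]);K=W["camera_matrix"]
    return np.array([K[0,2]+K[0,0]*th*q[0]/rr,K[1,2]+K[1,1]*th*q[1]/rr])
E
python3 - <<'E'
from h import *
R=toolR([.964,.267,0],[-.267,.964,-1]); plan([495,-350,195],R)
E
```

```text
t 1.4 tcp [ 216.9 -532.5  214. ] rpy [180.   -0.   22.2] dpos [ 2.317  1.521 -0.158] rot [ 0.512 -0.252  0.915] w 91.5 F [0.2 0.6 0.4] q [-69.  18.  90.   0.  72.  -1.]
```

apply_moves(delta_pos=[[0.8,0.5,0.4],[0.8,0.5,0.4],[0.8,0.5,0.4],[0.8,0.5,0.4],[0.8,0.5,0.4],[0.8,0.5,0.4],[0.8,0.5,0.4],[0.8,0.5,0.4]], rot=[[0.25,-0.12,0.45],[0.25,-0.12,0.45],[0.25,-0.12,0.45],[0.25,-0.12,0.45],[0.25,-0.12,0.45],[0.25,-0.12,0.45],[0.25,-0.12,0.45],[0.25,-0.12,0.45]], hand=[1,1,1,1,1,1,1,1])

```text
time_s: 2.07
ee_pos: [313.0, -473.5, 260.4]
ee_rot: [-170.5, -21.6, 59.6]
force: [0.3, -0.3, -0.1]
gripper_width: 91.3
gripper_force: 0.0
```

```bash
python3 - <<'E'
from h import *
R=toolR([.964,.267,0],[-.267,.964,-1]); plan([495,-350,195],R)
E
```

```text
t 2.1 tcp [ 313.  -473.5  260.4] rpy [-170.5  -21.6   59.6] dpos [ 1.517  1.029 -0.545] rot [ 0.263 -0.131  0.465] w 91.3 F [ 0.3 -0.3 -0.1] q [-65.  27.  73.  12. 100. -36.]
```

apply_moves(delta_pos=[[0.9,0.6,0],[0.9,0.6,0],[0.9,0.6,0],[0.9,0.6,0],[0.9,0.6,0],[0.9,0.6,0],[0.9,0.6,0],[0.9,0.6,0],[0.9,0.6,0]], rot=[[0.26,-0.13,0.465],[0.26,-0.13,0.465],[0.26,-0.13,0.465],[0.26,-0.13,0.465],[0.26,-0.13,0.465],[0.26,-0.13,0.465],[0.26,-0.13,0.465],[0.26,-0.13,0.465],[0.26,-0.13,0.465]], hand=[1,1,1,1,1,1,1,1,1])

```text
time_s: 2.82
ee_pos: [421.2, -400.4, 261.5]
ee_rot: [-179.9, -44.6, 105.3]
force: [0.7, -0.4, -1.5]
gripper_width: 91.5
gripper_force: 0.0
```

```bash
python3 - <<'E'
from h import *
R=toolR([.964,.267,0],[-.267,.964,-1]); plan([495,-350,195],R)
s=env.state();W=viewer.grab_frame("wrist")
save(W,"w1.png")
for q in("sign_tab","sign_seat","hang_sign","sign_stand"):
    for m in spotter.landmark_of(W,q)[:2]:
        c,d=wuv(W,s,m["position"]); z={"sign_tab":86,"sign_seat":86,"hang_sign":6,"sign_stand":0}[q]
        print(q,np.round(m["position"]),round(m["score"],2),(c+d*(z-c[2])/d[2]).round(1))
E
```

```text
t 2.8 tcp [ 421.2 -400.4  261.5] rpy [-179.9  -44.6  105.3] dpos [ 0.615  0.42  -0.554] rot [0.004 0.001 0.002] w 91.5 F [ 0.7 -0.4 -1.5] q [-53.  41.  58.  18. 122. -65.]
sign_tab [391. 279.] 0.61 [ 492.1 -361.8   86. ]
sign_seat [395. 259.] 0.8 [ 491.7 -336.2   86. ]
hang_sign [378. 233.] 0.82 [ 471.7 -273.3    6. ]
sign_stand [376. 234.] 0.74 [ 470.2 -274.     0. ]
```

View pics/w1.png

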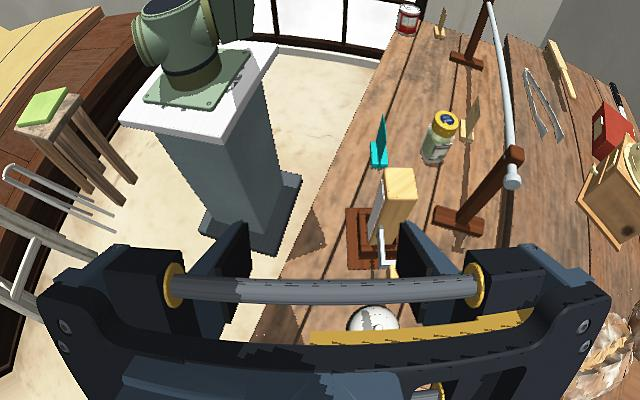

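The wrist picture shows the bar's top face at about (400,185), its hook at (388,250) between the fingers, and the bell at (372,318). I'll move to the pregrasp and fit the pose there.

apply_moves(delta_pos=[[0.58,0.42,-0.3],[0.58,0.42,-0.3],[0.58,0.42,-0.3],[0.58,0.42,-0.3],[0.58,0.42,-0.3],[0.58,0.42,-0.3]], rot=[[0,0,0],[0,0,0],[0,0,0],[0,0,0],[0,0,0],[0,0,0]], hand=[1,1,1,1,1,1])

```text
time_s: 3.57
ee_pos: [489.7, -351.1, 226.9]
ee_rot: [179.9, -44.6, 105.4]
force: [0.1, -0.7, -1.0]
gripper_width: 91.4
gripper_force: 0.0
```

```bash
python3 - <<'E'
from h import *
from scipy.optimize import least_squares
s=env.state();W=viewer.grab_frame("wrist");save(W,"w2.png")
T=viewer.grab_frame("top");S=viewer.grab_frame("side")
pts={"sign_tab":(88,0,80),"sign_seat":(64,0,80),"hang_sign":(0,0,0)}
obs=[]
for q,l in pts.items():
    for p,f,w in((W,lambda X:wproj(W,s,X),1),(T,lambda X:proj(T,X),1.5),(S,lambda X:proj(S,X),1)):
        m=spotter.landmark_of(p,q)
        if m and m[0]["score"]>.5: obs.append((l,f,m[0]["position"],w,q))
def res(v):
    c,si=np.cos(v[2]),np.sin(v[2]);o=[]
    for l,f,uv,w,q in obs:
        X=[v[0]+c*l[0]-si*l[1],v[1]+si*l[0]+c*l[1],6+l[2]]; o+=list((f(X)-uv)*w)
    return np.array(o)
r=least_squares(res,[474,-280,-1.3],loss='soft_l1')
print(r.x[:2].round(1),np.degrees(r.x[2]).round(1)); print([(o[4],x) for o,x in zip(obs,res(r.x).reshape(-1,2).round(1).tolist())])
x,y,a=r.x;c,si=np.cos(a),np.sin(a)
I=W["pixels"].copy()
for l in [(20,17,160),(20,-17,160),(-20,-17,160),(-20,17,160),(20,17,30),(20,-17,30),(88,0,80)]:
    u=wproj(W,s,[x+c*l[0]-si*l[1],y+si*l[0]+c*l[1],6+l[2]]);cv2.circle(I,tuple(int(k) for k in u.round()),2,(255,0,0),-1)
cv2.imwrite('pics/w2c.png',cv2.cvtColor(cv2.resize(I[120:320,260:520],None,fx=3,fy=3),4))
plan([495,-350,195],toolR([-si,c,0],[-c,-si,-1]))
E
```

```text
[ 470.1 -277.6] -73.4
[('sign_tab', [0.5, -0.8]), ('sign_tab', [2.6, -5.3]), ('sign_tab', [-17.5, -33.6]), ('sign_seat', [-0.8, 0.1]), ('sign_seat', [-3.1, 2.6]), ('sign_seat', [2.1, -1.8]), ('hang_sign', [0.7, 1.8]), ('hang_sign', [13.0, 27.4])]
t 4.2 tcp [ 490.5 -350.2  225.9] rpy [179.9 -44.7 105.5] dpos [ 0.038  0.001 -0.258] rot [0.003 0.002 0.013] w 91.5 F [0.8 0.6 0.1] q [-47.  42.  60.  21. 117. -60.]
```

View pics/w2c.png

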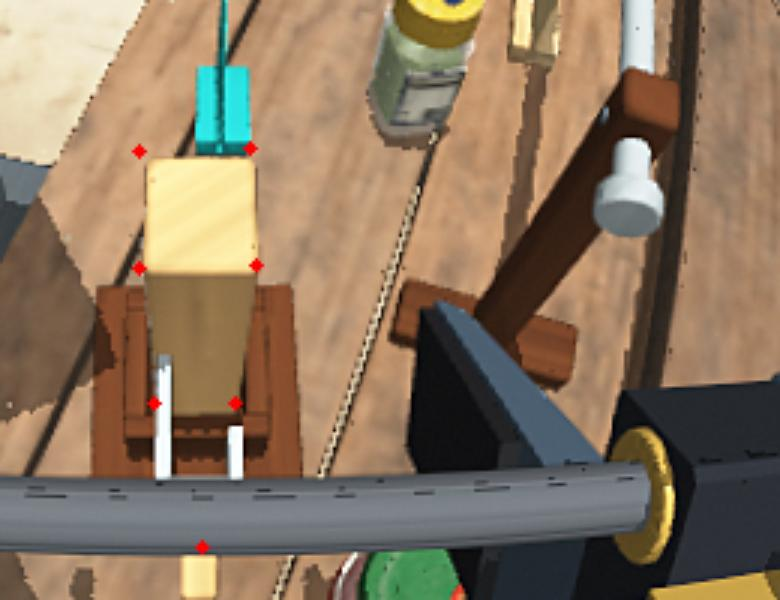

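The crop shows the real top-face corners at (148,160), (255,158), (258,270) and (148,273). My fit is about 2 px off, so I'll refit on the corners.

```bash
python3 - <<'E'
from h import *
from scipy.optimize import least_squares
s=env.state();W=viewer.grab_frame("wrist")
C=[(258,270),(148,273),(148,160),(255,158)];L=[(20,17),(20,-17),(-20,-17),(-20,17)]
X=[]
for p in C:
    c,d=wuv(W,s,(260+p[0]/3,120+p[1]/3));X.append((c+d*(166-c[2])/d[2])[:2])
X=np.array(X);print(X.round(1))
f=lambda v:(np.array([[v[0]+np.cos(v[2])*a-np.sin(v[2])*b,v[1]+np.sin(v[2])*a+np.cos(v[2])*b] for a,b in L])-X).ravel()
r=least_squares(f,[470,-278,-1.28]);print(r.x,np.degrees(r.x[2]),f(r.x).round(1))
x,y,a=r.x;h=np.array([np.cos(a),np.sin(a),0]);u=np.array([0,0,1]);z=(-h-u)/2**.5
R=toolR(np.cross(u,h),z)
G=np.array([x,y,6])+10*h+125*u
plan(G+z*(18.8-90),R);plan(G+z*18.8,R)
E
```

```text
[[ 493.9 -293. ]
 [ 463.9 -302.2]
 [ 453.  -265.7]
 [ 484.2 -256.3]]
[ 473.74668756 -279.30115837   -1.28706997] -73.74367749175765 [ 1.8 -0.8 -0.9 -1.  -1.1  0.9  0.2  0.9]
t 4.2 tcp [ 490.5 -350.1  225.9] rpy [179.9 -44.7 105.5] dpos [ 0.001  0.107 -0.372] rot [0.003 0.002 0.01 ] w 91.2 F [ 0.2 -0.1  0.3] q [-47.  42.  60.  21. 117. -60.]
t 4.2 tcp [ 490.5 -350.1  225.9] rpy [179.9 -44.7 105.5] dpos [-0.147  0.617 -0.902] rot [0.003 0.002 0.01 ] w 91.2 F [ 0.2 -0.1  0.3] q [-47.  42.  60.  21. 117. -60.]
```

apply_moves(delta_pos=[[0,0.11,-0.37],[0,0.11,-0.37],[-0.05,0.28,-0.55],[-0.1,0.45,-0.73],[-0.147,0.617,-0.902],[-0.147,0.617,-0.902],[-0.147,0.617,-0.902]], rot=[[0,0,0.01],[0,0,0.01],[0,0,0.01],[0,0,0.01],[0,0,0.01],[0,0,0.01],[0,0,0.01]], hand=[1,1,1,1,1,1,1])

```text
time_s: 4.8
ee_pos: [472.4, -275.1, 117.7]
ee_rot: [-180.0, -44.8, 106.3]
force: [0.7, 0.5, 0.1]
gripper_width: 91.0
gripper_force: 0.0
```

apply_moves(delta_pos=[[0,0,0],[0,0,0],[0,0,0],[0,0,0],[0,0,0],[0,0,0],[0,0,0],[0,0,0]], rot=[[0,0,0],[0,0,0],[0,0,0],[0,0,0],[0,0,0],[0,0,0],[0,0,0],[0,0,0]], hand=[0.3,0.3,0.3,0.3,0.3,0.3,0.3,0.3], newtons=35)

```text
time_s: 5.47
ee_pos: [472.9, -276.2, 117.8]
ee_rot: [179.9, -44.7, 106.3]
force: [-0.1, -0.3, 0.1]
gripper_width: 41.2
gripper_force: 0.0
```

apply_moves(delta_pos=[[0,0,0],[0,0,0],[0,0,0],[0,0,0],[0,0,0]], rot=[[0,0,0],[0,0,0],[0,0,0],[0,0,0],[0,0,0]], hand=[0.1,0.1,0.1,0.1,0.1], newtons=35)

```text
time_s: 5.88
ee_pos: [472.8, -276.2, 117.7]
ee_rot: [179.9, -44.7, 106.3]
force: [-0.9, -0.2, -1.1]
gripper_width: 34.0
gripper_force: 34.9
```

apply_moves(delta_pos=[[0,0,0.2],[0,0,0.4],[0,0,0.6],[0,0,0.8],[0,0,0.9],[0,0,0.9]], rot=[[0,0,0],[0,0,0],[0,0,0],[0,0,0],[0,0,0],[0,0,0]], hand=[0.1,0.1,0.1,0.1,0.1,0.1])

```text
time_s: 6.38
ee_pos: [473.6, -276.6, 227.8]
ee_rot: [179.7, -44.4, 106.5]
force: [0.7, 0.1, -1.7]
gripper_width: 34.1
gripper_force: 34.9
```

```bash
cat > lay.py <<'E'
from h import *
import sys
r=np.array([.0486,.9988,0]);u=np.array([0,0,1]);z=(-u-r)/2**.5
R=toolR(np.cross(r,u),z)
G=np.array([470,70,0])+45*r+(30+float(sys.argv[1]))*u
plan(G+18.8*z,R)
E
python3 lay.py 180
```

```text
t 6.4 tcp [ 473.6 -276.6  227.8] rpy [179.7 -44.4 106.5] dpos [-0.017  3.153 -0.259] rot [-1.037 -0.121 -0.177] w 34.1 F [ 0.7  0.1 -1.7] q [-44.  36.  72.  22. 111. -60.]
```

apply_moves(delta_pos=[[0,0.1,0.2],[0,0.3,0.4],[0,0.5,0.4],[0,0.75,0.4],[0,1,0.4],[0,1,0.4]], rot=[[0,0,0],[0,0,0],[0,0,0],[-0.05,0,-0.01],[-0.1,-0.01,-0.02],[-0.15,-0.02,-0.03]], hand=[0.1,0.1,0.1,0.1,0.1,0.1])

```text
time_s: 6.88
ee_pos: [471.7, -151.8, 272.6]
ee_rot: [-178.0, -31.9, 102.6]
force: [-1.4, -0.6, -2.2]
gripper_width: 33.7
gripper_force: 34.9
```

apply_moves(delta_pos=[[0,0.2,0],[0,0.4,0],[0,0.6,0],[0,0.8,0],[0,1,0],[0,1,0],[0,1,0]], rot=[[-0.06,0,-0.01],[-0.12,-0.01,-0.02],[-0.18,-0.02,-0.03],[-0.24,-0.03,-0.04],[-0.3,-0.035,-0.05],[-0.36,-0.04,-0.06],[-0.4,-0.05,-0.07]], hand=[0.1,0.1,0.1,0.1,0.1,0.1,0.1])

```text
time_s: 7.47
ee_pos: [472.0, -34.1, 272.5]
ee_rot: [-176.7, 3.0, 96.2]
force: [0.2, 0.5, -3.2]
gripper_width: 34.0
gripper_force: 34.9
```

```bash
python3 lay.py 180
```

```text
t 7.5 tcp [472.  -34.1 272.5] rpy [-176.7    3.    96.2] dpos [-0.004  1.131 -0.632] rot [-0.488 -0.05  -0.083] w 34.0 F [ 0.2  0.5 -3.2] q [-3.  9. 94. -4. 80. -8.]
```

apply_moves(delta_pos=[[0,0.2,0],[0,0.4,0],[0,0.6,-0.1],[0,0.8,-0.2],[0,1,-0.4],[0,1,-0.6],[0,1,-0.6],[0,1,-0.6]], rot=[[-0.06,-0.01,-0.01],[-0.14,-0.02,-0.02],[-0.22,-0.03,-0.04],[-0.3,-0.03,-0.05],[-0.38,-0.04,-0.065],[-0.44,-0.05,-0.08],[-0.488,-0.05,-0.083],[-0.488,-0.05,-0.083]], hand=[0.1,0.1,0.1,0.1,0.1,0.1,0.1,0.1])

```text
time_s: 8.13
ee_pos: [471.1, 85.8, 196.5]
ee_rot: [-179.4, 45.2, 87.9]
force: [0.9, 0.9, -2.5]
gripper_width: 33.8
gripper_force: 34.9
```

```bash
python3 lay.py 2; python3 - <<'E'
from h import *
save(viewer.grab_frame("side"),"s3.png")
E
```

```text
t 8.1 tcp [471.1  85.8 196.5] rpy [-179.4   45.2   87.9] dpos [ 0.004  0.132 -1.482] rot [ 0.002 -0.005 -0.003] w 33.8 F [ 0.9  0.9 -2.5] q [ 33.  24.  98. -35.  88.  46.]
```

View pics/s3.png

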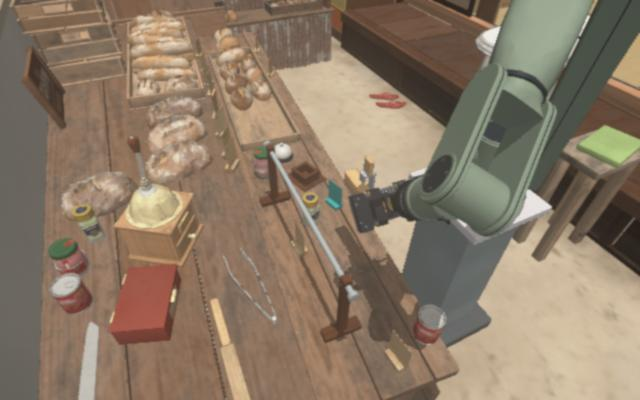

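The side view shows the sign held level at (358,182) with its hook up at (368,165), and nothing else touched. I'll lower it now.

apply_moves(delta_pos=[[0,0.13,-0.3],[0,0.13,-0.6],[0,0.13,-0.85],[0,0.13,-1],[0,0.13,-1],[0,0.13,-1]], rot=[[0,0,0],[0,0,0],[0,0,0],[0,0,0],[0,0,0],[0,0,0]], hand=[0.1,0.1,0.1,0.1,0.1,0.1])

```text
time_s: 8.68
ee_pos: [473.3, 98.6, 82.5]
ee_rot: [179.8, 44.8, 86.9]
force: [1.6, 0.2, -2.3]
gripper_width: 33.9
gripper_force: 34.9
```

apply_moves(delta_pos=[[0,0,-0.15],[0,0,-0.3],[0,0,-0.4],[0,0,-0.45],[0,0,-0.48],[0,0,-0.48],[0,0,-0.48]], rot=[[0,0,0],[0,0,0],[0,0,0],[0,0,0],[0,0,0],[0,0,0],[0,0,0]], hand=[0.1,0.1,0.1,0.1,0.1,0.1,0.1])

```text
time_s: 9.27
ee_pos: [473.4, 99.6, 24.9]
ee_rot: [179.7, 44.8, 87.0]
force: [0.0, -0.6, -2.8]
gripper_width: 33.8
gripper_force: 34.9
```

apply_moves(delta_pos=[[0,0,-0.02],[0,0,-0.04],[0,0,-0.05],[0,0,-0.06],[0,0,-0.06],[0,0,-0.06]], rot=[[0,0,0],[0,0,0],[0,0,0],[0,0,0],[0,0,0],[0,0,0]], hand=[0.1,0.1,0.1,0.1,0.1,0.1])

```text
time_s: 9.77
ee_pos: [473.0, 99.5, 17.7]
ee_rot: [179.8, 44.9, 87.0]
force: [-0.5, 3.2, 4.4]
gripper_width: 33.7
gripper_force: 35.0
```

apply_moves(delta_pos=[[0,0,0],[0,0,0],[0,0,0],[0,0,0],[0,0,0],[0,0,0]], rot=[[0,0,0],[0,0,0],[0,0,0],[0,0,0],[0,0,0],[0,0,0]], hand=[0.8,0.8,0.8,0.8,0.8,0.8])

```text
time_s: 10.27
ee_pos: [472.8, 99.4, 16.8]
ee_rot: [179.8, 44.9, 87.0]
force: [0.5, -0.6, 0.5]
gripper_width: 70.9
gripper_force: 0.0
```

apply_moves(delta_pos=[[0,0.1,0.1],[0,0.3,0.3],[0,0.5,0.5],[0,0.7,0.75],[0,0.7,1],[0,0.7,1],[0,0.7,1]], rot=[[0,0,0],[0,0,0],[0,0,0],[0,0,0],[0.05,0,0],[0.1,0,0],[0.15,0,0]], hand=[0.8,0.8,0.8,0.8,0.8,0.8,0.8])

```text
time_s: 10.85
ee_pos: [473.8, 185.2, 138.5]
ee_rot: [-179.7, 31.7, 87.5]
force: [0.4, -0.9, -0.6]
gripper_width: 73.0
gripper_force: 0.0
```

```bash
python3 - <<'E'
from h import *
r=np.array([.0486,.9988,0]);u=np.array([0,0,1.])
plan([472,70,230],toolR(np.cross(r,u),-u))
E
```

```text
t 10.8 tcp [473.8 185.2 138.5] rpy [-179.7   31.7   87.5] dpos [-0.015 -0.96   0.762] rot [ 0.368 -0.021 -0.002] w 73.0 F [ 0.4 -0.9 -0.6] q [ 36.  27.  96. -25.  80.  48.]
```

apply_moves(delta_pos=[[0,0,0.4],[0,-0.2,0.76],[0,-0.5,0.76],[0,-0.96,0.76],[0,-0.96,0.76],[0,-0.96,0.76],[0,-0.96,0.76]], rot=[[0.08,0,0],[0.16,-0.01,0],[0.24,-0.02,0],[0.3,-0.02,0],[0.37,-0.02,0],[0.37,-0.02,0],[0.37,-0.02,0]], hand=[0.8,0.8,0.8,0.8,0.8,0.8,0.8])

```text
time_s: 11.43
ee_pos: [472.6, 65.6, 228.6]
ee_rot: [-179.8, 0.2, 87.1]
force: [0.2, 0.5, -0.0]
gripper_width: 72.9
gripper_force: 0.0
```

```bash
python3 - <<'E'
from h import *
from scipy.optimize import least_squares
s=env.state();W=viewer.grab_frame("wrist");save(W,"w4.png")
for q,z in(("sign_tab",108),("sign_seat",84),("hang_sign",20)):
    for m in spotter.landmark_of(W,q)[:2]:
        c,d=wuv(W,s,m["position"]); print(q,np.round(m["position"]),round(m["score"],2),(c+d*(z-c[2])/d[2]).round(1))
for q in("sign_tab","rail_mid","mark_card"):
    for m in spotter.trace(W,q)[:2]: print(q,np.round(m["box"]),round(m["score"],2))
plan([472,70,230],np.eye(3))
I=W["pixels"].copy()
# predicted rail line and points
for y in range(-230,231,20): 
    cv2.circle(I,tuple(int(k) for k in wproj(W,s,[611+.0486*y,y+3,184]).round()),1,(255,0,0),-1)
cv2.imwrite('pics/w4m.png',cv2.cvtColor(I,4))
E
```

```text
sign_tab [324. 191.] 0.6 [471.9  67.7 108. ]
sign_seat [324. 182.] 0.78 [472.1  70.9  84. ]
hang_sign [323. 231.] 0.68 [466.6 -12.2  20. ]
sign_tab [323. 171.  31. 132.] 0.75
rail_mid [459. 125. 126. 249.] 0.92
mark_card [316. 316.  29.  26.] 0.91
mark_card [426. 235.  32.  59.] 0.86
t 11.8 tcp [472.8  70.  227.6] rpy [-179.7    0.2   87.6] dpos [-0.006 -0.     0.02 ] rot [ 1.51   1.449 -0.006] w 73.2 F [ 0.  -0.7 -0. ] q [  7.   9. 100.  -0.  71.  10.]
```

View pics/w4m.png

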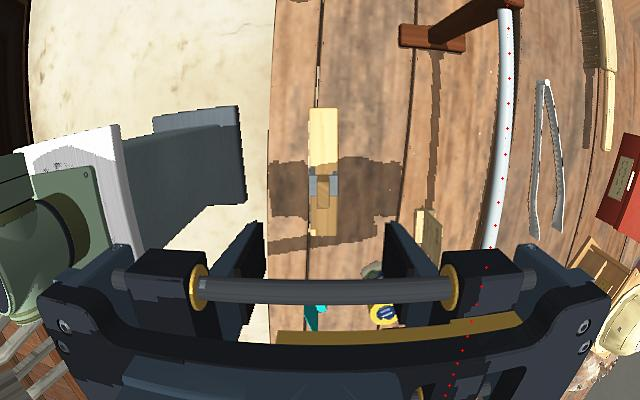

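The wrist view shows the sign lying at (323,170), hook and tab up at (323,190), long axis along the rail. The rail runs from (505,10) to (490,245), and the brown card is at (427,235). I'll refine the tab and rail now that the arm has settled.

```bash
python3 - <<'E'
from h import *
s=env.state();W=viewer.grab_frame("wrist")
for q,z in(("sign_tab",108),("sign_seat",84),("hang_sign",20),("mark_card",0),):
    for m in spotter.landmark_of(W,q)[:3]:
        c,d=wuv(W,s,m["position"]); print(q,np.round(m["position"]),round(m["score"],2),(c+d*(z-c[2])/d[2]).round(1))
I=W["pixels"].astype(int);P=[]
for v in range(20,235,5):
    row=I[v,440:540]; br=row.min(1); sat=row.max(1)-br
    k=np.where((br>110)&(sat<25))[0]+440
    k=k[(k>470)]
    if len(k)>4:
        c,d=wuv(W,s,((k.min()+k.max())/2,v)); P.append((*(c+d*(184-c[2])/d[2])[:2],len(k)))
P=np.array(P)
ok=np.ones(len(P),bool)
for _ in range(3):
    f=np.polyfit(P[ok,1],P[ok,0],1);r=P[:,0]-np.polyval(f,P[:,1]);ok=abs(r)<2
print("rail x=",f,"n",ok.sum(),"rms",r[ok].std(),"yrange",P[ok,1].min(),P[ok,1].max(),"widths",P[::6,2])
# bar edges: top face z=40
for v in (120,140,160,225):
    row=I[v,295:350]; k=np.where((row[:,0]>180)&(row[:,2]<190)&(row[:,0]-row[:,2]>40))[0]+295
    if len(k)>5:
        a=[(lambda cd:(cd[0]+cd[1]*(40-cd[0][2])/cd[1][2])[:2].round(1))(wuv(W,s,(e,v))) for e in(k.min()-.5,k.max()+.5)];print("bar",v,a)
col=I[:,322];k=np.where((col[60:250,0]>190)&(col[60:250,0]-col[60:250,2]>40))[0]+60
for e in (k.min()-.5,k.max()+.5):
    c,d=wuv(W,s,(322,e));print("barend",e,(c+d*(40-c[2])/d[2]).round(1))
E
```

```text
sign_tab [324. 196.] 0.9 [471.9  67.7 108. ]
sign_tab [323. 233.] 0.42 [469.   28.6 108. ]
sign_seat [321. 187.] 0.59 [468.4  70.7  84. ]
hang_sign [318. 233.] 0.7 [460.6  -9.4  20. ]
mark_card [314. 296.] 0.82 [ 447.9 -125.8   -0. ]
mark_card [421. 229.] 0.74 [606.8 -19.7   0. ]
rail x= [-9.47927186e-02  6.37601166e+02] n 19 rms 1.0268451251430841 yrange 53.398634922079324 209.006936568592 widths [13. 13. 13. 13. 16. 16. 16. 15.]
bar 120 [array([440.4, 139.5]), array([503.4, 136.8])]
bar 140 [array([439.1, 116.2]), array([502.7, 113.6])]
bar 160 [array([437.7,  92.6]), array([488.1,  90.5])]
bar 225 [array([432.1,  11. ]), array([483.2,   9. ])]
barend 67.5 [474.5 198.7  40. ]
barend 249.5 [464.9 -24.3  40. ]
```

apply_moves(delta_pos=[[0,-0.01,-0.3],[0,-0.01,-0.6],[0,-0.01,-0.85],[0,-0.01,-1],[0,-0.01,-1],[0,-0.01,-1]], rot=[[0,0,0],[0,0,0],[0,0,0],[0,0,0],[0,0,0],[0,0,0]], hand=[0.6,0.6,0.6,0.6,0.6,0.6])

```text
time_s: 12.53
ee_pos: [472.7, 67.1, 107.8]
ee_rot: [-179.7, 0.2, 87.4]
force: [0.2, 0.2, 0.6]
gripper_width: 54.8
gripper_force: 0.0
```

```bash
python3 - <<'E'
from h import *
s=env.state();W=viewer.grab_frame("wrist");save(W,"w5.png");s2=env.state();print(s["ee_pos"],s2["ee_pos"])
for q,z in(("sign_tab",108),("sign_seat",84)):
    for m in spotter.landmark_of(W,q)[:1]:
        c,d=wuv(W,s,m["position"]); print(q,np.round(m["position"]),round(m["score"],2),(c+d*(z-c[2])/d[2]).round(1))
T=viewer.grab_frame("top");S=viewer.grab_frame("side")
def fit(P,n):
    P=np.array(P);ok=np.ones(len(P),bool)
    for _ in range(4):
        f=np.polyfit(P[ok,1],P[ok,0],1);r=P[:,0]-np.polyval(f,P[:,1]);ok=abs(r)<max(1.5,2*np.median(abs(r)))
    print(n,"slope",f[0].round(4),"x(y=70)",np.polyval(f,70).round(1),"x(-20)",np.polyval(f,-20).round(1),"rms",r[ok].std().round(1),ok.sum(),"y",P[ok,1].min().round(),P[ok,1].max().round())
for n,p,R in(("wrist",W,lambda a:wuv(W,s,a)),("top",T,lambda a:ray(T,a)),("side",S,lambda a:ray(S,a))):
    t=spotter.trace(p,"rail_mid")
    if not t: print(n,"none");continue
    m=t[0]["mask"];print(n,t[0]["score"],t[0]["box"]);P=[]
    ax=1 if n=="top" else 0
    mm=m.T if n=="top" else m
    L=np.array([r.sum() for r in mm]);med=np.median(L[L>0])
    for v in range(len(mm)):
        k=np.where(mm[v])[0]
        if 0<len(k)<1.4*med+1 and k.max()-k.min()<1.4*med+1:
            c,d=R((v,k.mean()) if n=="top" else (k.mean(),v));P.append((c+d*(184-c[2])/d[2])[:2])
    fit(P,n)
E
```

```text
[472.65705379  67.13021922 107.83223194] [473.74359561  67.24794142 108.97230504]
sign_tab [322. 246.] 0.9 [470.8  68.7 108. ]
sign_seat [320. 229.] 0.64 [468.9  70.   84. ]
wrist 0.77 [534.0, 146.6, 212.1, 293.2]
wrist slope 0.0199 x(y=70) 611.8 x(-20) 610.0 rms 0.5 236 y 75.0 189.0
top 0.8 [295.0, 181.7, 168.0, 35.2]
top slope 0.05 x(y=70) 613.3 x(-20) 608.8 rms 0.7 129 y -258.0 274.0
side 0.91 [310.6, 242.0, 102.9, 203.4]
side slope 0.0396 x(y=70) 613.8 x(-20) 610.2 rms 0.9 78 y -222.0 240.0
```

apply_moves(delta_pos=[[0,0.01,-0.06],[0,0.01,-0.12],[0,0.01,-0.12],[0,0.01,-0.12]], rot=[[0,0,0],[0,0,0],[0,0,0],[0,0,0]], hand=[0.6,0.6,0.5,0.4])

```text
time_s: 13.27
ee_pos: [472.2, 68.3, 92.9]
ee_rot: [-179.6, 0.2, 87.4]
force: [-0.6, -0.4, -0.8]
gripper_width: 44.2
gripper_force: 0.0
```

apply_moves(delta_pos=[[0,0,0],[0,0,0],[0,0,0],[0,0,0],[0,0,0],[0,0,0],[0,0,0],[0,0,0]], rot=[[0,0,0],[0,0,0],[0,0,0],[0,0,0],[0,0,0],[0,0,0],[0,0,0],[0,0,0]], hand=[0,0,0,0,0,0,0,0], newtons=30)

```text
time_s: 13.93
ee_pos: [472.8, 68.3, 93.8]
ee_rot: [-179.8, 0.1, 87.4]
force: [-0.5, 0.3, -0.3]
gripper_width: 11.8
gripper_force: 30.0
```

apply_moves(delta_pos=[[0,0,0.15],[0,0,0.35],[0,0.05,0.6],[0,0.15,0.85],[0,0.25,1],[0,0.26,1],[0,0.26,1]], rot=[[0,0,0],[0,0,0],[0,0,0],[0,0,0],[0,0,0],[0,0,0],[0,0,0]], hand=[0,0,0,0,0,0,0])

```text
time_s: 14.52
ee_pos: [472.8, 99.7, 213.6]
ee_rot: [-179.8, 0.2, 87.5]
force: [-0.7, -0.9, -2.2]
gripper_width: 11.9
gripper_force: 30.0
```

apply_moves(delta_pos=[[0.15,0,0.05],[0.35,0,0.09],[0.55,0,0.09],[0.75,0,0.09],[0.75,0,0.09],[0.75,0,0.09]], rot=[[0,0,0],[0,0,0],[0,0,0],[0,0,0],[0,0,0],[0,0,0]], hand=[0,0,0,0,0,0])

```text
time_s: 15.02
ee_pos: [562.2, 98.5, 221.2]
ee_rot: [-179.4, 0.2, 87.4]
force: [-1.2, 0.7, -3.4]
gripper_width: 11.6
gripper_force: 30.0
```

```bash
cat > chk.py <<'E'
from h import *
s=env.state()
plan([585,100,224.5],toolR([.99896,-.0455,0],[0,0,-1]))
W=viewer.grab_frame("wrist")
t=spotter.trace(W,"rail_mid");print([(np.round(a["box"]),round(a["score"],2)) for a in t])
m=t[0]["mask"];P=[]
for v in range(5,230,3):
    k=np.where(m[v])[0]
    if 3<len(k)<60:
        c,d=wuv(W,s,(k.mean(),v));P.append((c+d*(184-c[2])/d[2])[:2])
P=np.array(P);f=np.polyfit(P[:,1],P[:,0],1);r=P[:,0]-np.polyval(f,P[:,1]);ok=abs(r)<2;f=np.polyfit(P[ok,1],P[ok,0],1);print("rail",f,"x(100)",np.polyval(f,100),P[ok,1].min(),P[ok,1].max(),ok.sum(),len(P))
S=viewer.grab_frame("side");T=viewer.grab_frame("top")
I=S["pixels"];cv2.imwrite('pics/chk.png',cv2.cvtColor(np.vstack([cv2.resize(W["pixels"][0:260,230:630],(600,390)),cv2.resize(I[150:290,270:440],(600,494))])[:,:],4)) if 0 else cv2.imwrite('pics/chk.png',cv2.cvtColor(np.hstack([cv2.resize(W["pixels"][0:300,250:550],(400,400)),cv2.resize(I[160:300,270:410],(400,400))]),4))
try: print("tab/seat tri",[ (q,[a.round(1) if hasattr(a,'round') else np.round(a,1) for a in tri([ray(S,spotter.landmark_of(S,q)[0]["position"]),ray(T,spotter.landmark_of(T,q)[0]["position"])])]) for q in("sign_seat","hang_sign")])
except Exception as e: print(e)
E
python3 chk.py
```

```text
t 15.0 tcp [562.2  98.5 221.2] rpy [-179.4    0.2   87.4] dpos [0.19  0.013 0.027] rot [ 0.003 -0.007  0.   ] w 11.6 F [-1.2  0.7 -3.4] q [ 9. 18. 89. -0. 74. 12.]
[(array([376., 128.,  90., 255.]), 0.78)]
rail [4.48255521e-02 6.08525248e+02] x(100) 613.007803255111 94.44610702193182 243.47452738943772 57 66
tab/seat tri [('sign_seat', [array([579.7,  34.2, 173.7]), array([48.9, 48.9])]), ('hang_sign', [array([556.3,  19.9, 153.5]), array([2.1, 2.1])])]
```

View pics/chk.png

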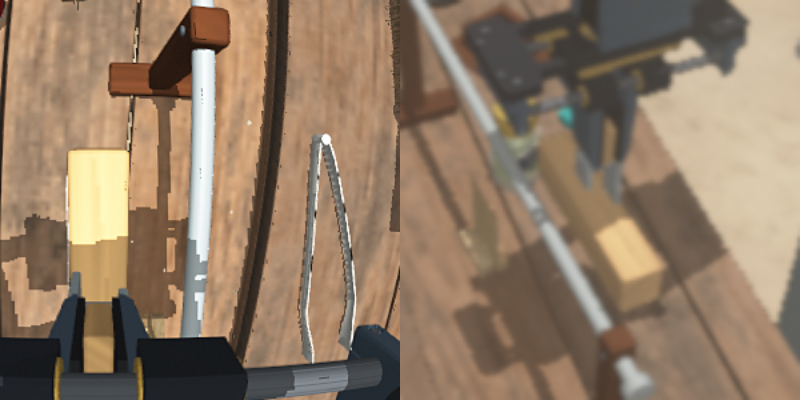

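The left half (wrist) shows the sign gripped by its tab, parallel to the rail and just short of it. The right half (side) shows it level with the rail. The rail at y=100 is x≈613.5, so I'll insert it carefully.

apply_moves(delta_pos=[[0.08,0.01,0.025],[0.15,0.01,0.025],[0.2,0.01,0.025],[0.2,0.01,0.025],[0.2,0.01,0.025]], rot=[[0,0,0],[0,-0.005,0],[0,-0.005,0],[0,-0.005,0],[0,-0.005,0]], hand=[0,0,0,0,0])

```text
time_s: 15.83
ee_pos: [586.8, 100.6, 227.2]
ee_rot: [179.9, 0.1, 87.4]
force: [-0.6, 0.4, -2.6]
gripper_width: 11.9
gripper_force: 30.0
```

```bash
python3 - <<'E'
from h import *
plan([613.7,100,224.5],toolR([.99896,-.0455,0],[0,0,-1]))
E
```

```text
t 15.8 tcp [586.8 100.6 227.2] rpy [1.799e+02 1.000e-01 8.740e+01] dpos [ 0.224 -0.005 -0.023] rot [ 0.002  0.001 -0.   ] w 11.9 F [-0.6  0.4 -2.6] q [ 9. 20. 86. -0. 75. 11.]
```

apply_moves(delta_pos=[[0,0,-0.022],[0.05,0,-0.022],[0.1,0,-0.022],[0.15,0,-0.022],[0.2,0,-0.022],[0.224,0,-0.022],[0.224,0,-0.022],[0.224,0,-0.022]], rot=[[0,0,0],[0,0,0],[0,0,0],[0,0,0],[0,0,0],[0,0,0],[0,0,0],[0,0,0]], hand=[0,0,0,0,0,0,0,0])

```text
time_s: 16.5
ee_pos: [613.8, 100.7, 224.7]
ee_rot: [179.9, 0.1, 87.4]
force: [0.1, 0.2, -1.4]
gripper_width: 12.0
gripper_force: 30.0
```

apply_moves(delta_pos=[[0,0,-0.04],[0,0,-0.08],[0,0,-0.12],[0,0,-0.16],[0,0,-0.19],[0,0,-0.19],[0,0,-0.19]], rot=[[0,0,0],[0,0,0],[0,0,0],[0,0,0],[0,0,0],[0,0,0],[0,0,0]], hand=[0,0,0,0,0,0,0])

```text
time_s: 17.08
ee_pos: [613.6, 100.7, 201.7]
ee_rot: [179.9, 0.1, 87.4]
force: [0.7, -0.5, -1.8]
gripper_width: 11.9
gripper_force: 30.0
```

```bash
python3 - <<'E'
from h import *
plan([613.7,100,224.5],toolR([.99896,-.0455,0],[0,0,-1]))
s=env.state();T=viewer.grab_frame("top");S=viewer.grab_frame("side");W=viewer.grab_frame("wrist")
o=[]
for n,p,R in(("top",T,lambda a:ray(T,a)),("side",S,lambda a:ray(S,a)),("wrist",W,lambda a:wuv(W,s,a))):
    for k,m in enumerate(spotter.landmark_of(p,"mark_card")[:3]):
        c,d=R(m["position"]);print(n,np.round(m["position"]),round(m["score"],2),(c-d*c[2]/d[2]).round(1))
    for m in spotter.trace(p,"mark_card")[:3]:
        b=m["box"];print("   box",np.round(b),round(m["score"],2))
cv2.imwrite('pics/h.png',cv2.cvtColor(cv2.resize(S["pixels"][170:270,270:370],(700,600),interpolation=cv2.INTER_CUBIC)[:, :],4))
E
```

```text
t 17.1 tcp [613.6 100.7 201.7] rpy [1.799e+02 1.000e-01 8.740e+01] dpos [ 0.001 -0.006  0.19 ] rot [ 0.002  0.002 -0.   ] w 11.9 F [ 0.7 -0.5 -1.8] q [ 8. 23. 84. -0. 73. 11.]
top [339. 227.] 0.49 [ 446.5 -138.7    0. ]
top [306. 186.] 0.46 [596.2 -21.    0. ]
   box [336. 230.  13.   8.] 0.46
side [295. 249.] 0.81 [618.1 -21.3   0. ]
side [332. 202.] 0.43 [ 444.7 -140.2    0. ]
   box [298. 242.  15.  32.] 0.49
wrist [223. 322.] 0.57 [ 443.6 -126.5    0. ]
```

View pics/h.png

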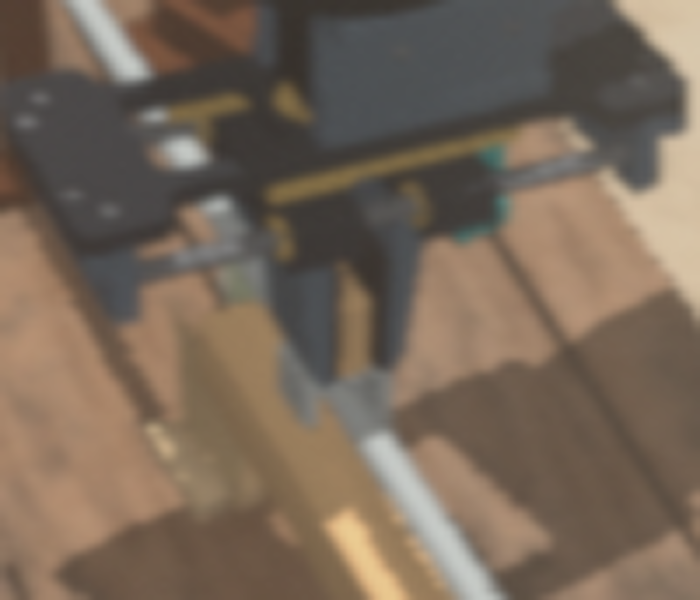

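The crop shows the rod passing through the hook under the crown, with the fingers above it. The card centre measures y ≈ -21 in all views. I'll lower slightly and slide.

apply_moves(delta_pos=[[0,0,-0.01],[-0.003,-0.06,-0.01],[-0.008,-0.18,-0.01],[-0.014,-0.3,-0.01],[-0.019,-0.42,-0.01],[-0.025,-0.54,-0.01],[-0.03,-0.66,-0.01],[-0.034,-0.75,-0.01],[-0.036,-0.8,-0.01],[-0.036,-0.8,-0.01]], rot=[[0,0,0],[0,0,0],[0,0,0],[0,0,0],[0,0,0],[0,0,0],[0,0,0],[0,0,0],[0,0,0],[0,0,0]], hand=[0,0,0,0,0,0,0,0,0,0])

```text
time_s: 18.37
ee_pos: [609.4, 3.0, 200.9]
ee_rot: [179.8, 0.1, 87.3]
force: [1.0, 0.2, -3.2]
gripper_width: 11.6
gripper_force: 30.0
```

```bash
python3 - <<'E'
from h import *
plan([608.2,-21,200],toolR([.99896,-.0455,0],[0,0,-1]))
E
```

```text
t 18.4 tcp [609.4   3.  200.9] rpy [1.798e+02 1.000e-01 8.730e+01] dpos [-0.01  -0.2   -0.008] rot [0.002 0.002 0.001] w 11.6 F [ 1.   0.2 -3.2] q [-1. 22. 86. -0. 72.  2.]
```

apply_moves(delta_pos=[[-0.003,-0.07,0],[-0.006,-0.14,0],[-0.009,-0.2,0],[-0.009,-0.2,0],[-0.009,-0.2,-0.01],[-0.009,-0.2,-0.02],[-0.009,-0.2,-0.02]], rot=[[0,0,0],[0,0,0],[0,0,0],[0,0,0],[0,0,0],[0,0,0],[0,0,0]], hand=[0,0,0,0,0,0,0])

```text
time_s: 18.95
ee_pos: [608.5, -19.4, 199.6]
ee_rot: [179.7, 0.2, 87.5]
force: [-2.1, -1.6, 3.0]
gripper_width: 11.9
gripper_force: 30.0
```

```bash
python3 - <<'E'
from h import *
S=viewer.grab_frame("side");T=viewer.grab_frame("top")
for m in spotter.trace(S,"mark_card")[:2]: print(np.round(m["box"],1),m["score"])
# overlay card wireframe for y=-21 and sign for TCP
s=env.state();r=np.array([.045,.999,0]);n=np.array([.999,-.045,0])
I=cv2.resize(S["pixels"],None,fx=6,fy=6,interpolation=cv2.INTER_CUBIC)
def dot(X,c): cv2.circle(I,tuple(int(k) for k in (proj(S,X)*6+3)),5,c,-1)
C=np.array([609.,-21,0])
for a in(-34,34):
    for z in (0,85): dot(C+a*r+[0,0,z],(255,0,0))
t=np.array(s["ee_pos"]);t[2]=s["ee_pos"][2]-73.5
for a in(-80,80):
    for x,y in((20,17),(20,-17),(-20,17)): dot(t+a*r+y*n+[0,0,x],(0,255,0))
cv2.imwrite('pics/f.png',cv2.cvtColor(I[190*6:290*6,265*6:365*6],4));print(s["ee_pos"],s["force"])
E
```

```text
[295.9 245.1  20.   25.3] 0.67
[332.5 194.4  18.7  29.3] 0.56
[608.54645744 -19.36378671 199.55023595] [-1.82585873 -1.86816514  6.3262408 ]
```

View pics/f.png

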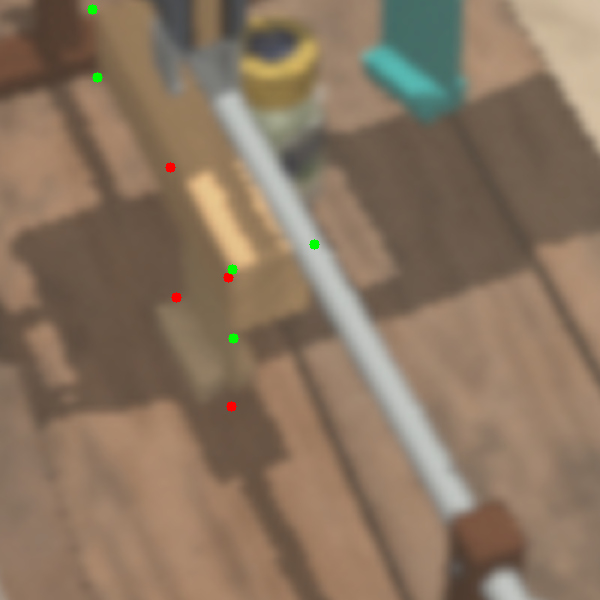

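```bash
python3 - <<'E'
from h import *
S=viewer.grab_frame("side")
I=cv2.resize(S["pixels"],None,fx=10,fy=10,interpolation=cv2.INTER_CUBIC)
for yc,col in((-21,(255,0,0)),(-29,(0,0,255))):
  for a in(-34,34):
    for b in (-14,14):
        u=proj(S,[609+a*.045+b,yc+a-.045*b,0]); print(yc,a,b,u.round(1)); cv2.circle(I,tuple(int(k*10+5) for k in u),4,col,-1)
cv2.imwrite('pics/f2.png',cv2.cvtColor(I[2250:2700,2750:3250],4))
E
```

```text
-21 -34 -14 [298.7 237.6]
-21 -34 14 [289.2 240.6]
-21 34 -14 [308.1 255.6]
-21 34 14 [298.2 258.8]
-29 -34 -14 [297.6 235.6]
-29 -34 14 [288.  238.6]
-29 34 -14 [306.8 253.4]
-29 34 14 [296.9 256.7]
```

View pics/f2.png

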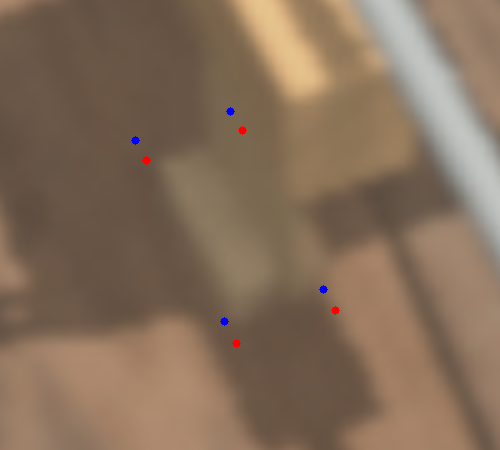

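The overlay shows the hanging sign where the arm pose predicts it. The shaded card foot reads somewhere between y -21 and -29. I'll let go, back off and measure card against sign from an unobstructed wrist view.

apply_moves(delta_pos=[[0,0,0.006],[0,0,0.006],[0,0,0.006],[0,0,0.006],[0,0,0.006],[0,0,0.006]], rot=[[0,0,0],[0,0,0],[0,0,0],[0,0,0],[0,0,0],[0,0,0]], hand=[0,0,0.15,0.3,0.5,0.6])

```text
time_s: 19.65
ee_pos: [608.3, -19.0, 198.8]
ee_rot: [179.9, 0.1, 87.4]
force: [0.1, 0.2, -0.2]
gripper_width: 30.5
gripper_force: 0.0
```

apply_moves(delta_pos=[[0,0,0.1],[0,0,0.3],[0,0,0.5],[-0.2,0,0.7],[-0.5,0,0.7],[-0.8,-0.1,0.7],[-1,-0.3,0.7],[-1,-0.5,0.7],[-1,-0.5,0.7],[-1,-0.5,0.7]], rot=[[0,0,0],[0,0,0],[0,0,0],[0,0,0],[0,0,0],[0,0,0],[0,0,0],[0,0,0],[0,0,0],[0,0,0]], hand=[0.6,0.6,0.6,0.6,0.6,0.6,0.6,0.6,0.6,0.6])

```text
time_s: 20.48
ee_pos: [488.3, -79.8, 283.4]
ee_rot: [179.8, 0.1, 87.3]
force: [0.5, 0.1, -0.3]
gripper_width: 54.9
gripper_force: 0.0
```

apply_moves(delta_pos=[[-0.2,-0.3,0],[-0.4,-0.6,0],[-0.6,-0.9,0],[-0.6,-0.9,0],[-0.6,-0.9,0],[-0.6,-0.9,0]], rot=[[0,0,0],[0,0,0],[0,0,0],[0,0,0],[0,0,0],[0,0,0]], hand=[0.6,0.6,0.6,0.6,0.6,0.6])

```text
time_s: 20.98
ee_pos: [417.1, -186.7, 283.1]
ee_rot: [179.8, 0.1, 87.4]
force: [-0.8, 0.5, -0.7]
gripper_width: 54.7
gripper_force: 0.0
```

```bash
cat > m.py <<'E'
from h import *
s=env.state();W=viewer.grab_frame("wrist");T=viewer.grab_frame("top");S=viewer.grab_frame("side");print(s["ee_pos"].round(1),s["ee_rot"].round(1),env.state()["ee_pos"].round(1))
r=np.array([.045,.999,0])
for n,p,R in(("wrist",W,lambda a:wuv(W,s,a)),("top",T,lambda a:ray(T,a)),("side",S,lambda a:ray(S,a))):
    for q,z in(("mark_card",0),("sign_seat",190),("sign_tab",214),("hang_sign",126)):
        for m in spotter.landmark_of(p,q)[:2]:
            c,d=R(m["position"]);X=c+d*(z-c[2])/d[2]; 
            # also intersect with rail's vertical plane x=610+.045y
            k=(609.9-(c[0]-.045*c[1]))/(d[0]-.045*d[1]);print(n,q,np.round(m["position"]),round(m["score"],2),"atz",X.round(1)[:2],"plane",(c+d*k).round(1))
    for m in spotter.trace(p,"mark_card")[:2]:print("  box",np.round(m["box"]),round(m["score"],2))
E
python3 m.py
```

```text
[ 417.1 -186.7  283.1] [1.798e+02 1.000e-01 8.740e+01] [ 417.4 -186.   283. ]
wrist mark_card [340. 121.] 0.97 atz [ 443.4 -125.3] plane [  598.   -263.4 -2869.9]
wrist mark_card [441.  54.] 0.88 atz [602.3 -22.6] plane [609.  -19.7 -16.5]
wrist sign_seat [514.  22.] 0.78 atz [607.  -15.3] plane [609.3 -14.3 186.9]
wrist sign_tab [529.  22.] 0.94 atz [608.2 -20.3] plane [609.  -19.9 213. ]
wrist hang_sign [485. 101.] 0.84 atz [605.1 -95.6] plane [605.6 -95.6 125.2]
  box [344. 127.  28.  47.] 0.66
  box [449.  46.  27.  45.] 0.56
top mark_card [340. 229.] 0.62 atz [ 438.5 -142.1] plane [   531.   -1753.1 -24272.3]
top mark_card [305. 184.] 0.6 atz [602. -19.] plane [609.1 -18.3 -66.4]
top sign_seat [304. 175.] 0.59 atz [611.3 -17. ] plane [609.1 -17.3 207.3]
top sign_seat [329. 178.] 0.34 atz [600.7 -98.1] plane [605.4 -99.9 150.4]
top sign_tab [307. 179.] 0.64 atz [595.2 -27.1] plane [608.7 -26.4  99.3]
top hang_sign [332. 178.] 0.88 atz [ 607.8 -108.9] plane [ 605.1 -107.8  149.5]
  box [339. 228.  11.   6.] 0.69
side mark_card [296. 248.] 0.76 atz [616.7 -22.5] plane [607.9 -44.8 -28.9]
side mark_card [334. 203.] 0.55 atz [ 441.8 -134. ] plane [617.7 172.4 337.1]
side sign_seat [296. 197.] 0.59 atz [611.6 -18.1] plane [608.8 -25.1 183. ]
side sign_seat [428. 337.] 0.53 atz [548.6 397.5] plane [630.1 449.7 350.1]
side sign_tab [300. 193.] 0.66 atz [608.3  -4.2] plane [ 6.099e+02 -5.000e-01  2.177e+02]
side hang_sign [284. 195.] 0.86 atz [ 610.1 -101.2] plane [ 604.7 -116.2  111.4]
  box [333. 192.  19.  30.] 0.84
  box [297. 242.  15.  23.] 0.65
```

```bash
python3 -c "
from workcell import env
print(env.job_done())"
```

```text
the job is handed in; nothing more can be done
None
```

The job is handed in: I laid the sign on its back, let go, hooked it on near the rail's left end and slid it to the card; it hangs at y ≈ -19 mm with the card's middle at about -21 mm. The arm's clear of everything at about 21 s, and I gave the jars, tin and bell a wide berth but didn't re-measure them at the end.

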